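# Take the pile on the under-sink tray apart

## Robot

A 7-joint arm with a two-finger parallel gripper is mounted at the origin on the work surface. World frame = base frame: x ahead of the robot, y to its left, z up, the work surface at z = 0. Lengths are in m, angles in rad, forces in N, time in s.
With the tool pointing down it reaches from about 0.425 to 0.8 m from the base axis. Payload 8.3 kg.
Tool frame: the origin (TCP) lies midway between the tips of the shut fingers; the grasp point (between the pads) lies 19 mm behind it (r.hold_point_z is the distance from the TCP to the grasp point, in m); z points along the fingers, y is the line along which they close (so a half turn about z gives the same grasp; the last joint's range is limited). The gripper opens to 85 mm and grips with 20 to 120 N. Pads are 22 mm wide; open, the fingers measure 114 mm over their backs; the gripper's body (76 mm by 85 mm) begins 54 mm behind the grasp point. The pads swing forward as they close: fully open they stand 13 mm farther back than shut.
Start: joints at [-1.277, 0.383, 0.016, 1.37, -0.006, 1.388, -0.046], TCP at [0.218, 0.586, 0.231] pointing down, gripper open.
Joint ranges: [-2.95, 2.95], [-0.25, 2.06], [-1.52, 1.56], [0.18, 2.33], [-1.44, 4.58], [0.02, 2.06], [-3.01, 3.01]. Speed limits (rad/s): [2.39, 2.39, 3.01, 3.01, 3.14, 3.14, 3.14].

## Interface

Orientations are given as a rotation vector (axis times angle).
In Python, from bench import r gives the robot as it stands. The module is installed in compiled form; this text tells all that it offers.
- The arm moves only by the tool arm_command, never from a script. Its argument "rows" is a list of rows, each an object of numbers: "grip": the closure, from -1 (fully open) to 1 (shut), so that 0 is half open; "dx", "dy", "dz": the shift along the tool's x, y, z in cm; "rx", "ry", "rz": the turn, a rotation vector about the tool's x, y, z in rad. In form: [{"grip": .., "dx": .., "dy": .., "dz": .., "rx": .., "ry": .., "rz": ..}, ...]. A call has exactly 8 rows; each row shifts and turns the commanded pose from where the row before left it, along the tool's axes as they then stand; what a row does not reach is not made up. A row lasts 1/8 s, in which the tool goes at most 62.5 mm and 10.7 degrees, less where a joint would pass 70% of its speed; a pose out of reach is approached as far as the arm can. A call with a gripper value outside its range is refused whole. The fingers move at their own pace and stop on an object; "force" is the grip in N (left out, the last holds). Time passes only in rows, so rows that do not move let the fingers close, or fill a call up. It gives the time, the measured TCP pose, the force, the opening and the grip force at its end, in the units of the state.
- r.sense(): the state, without advancing time (a new reading comes with each control period).
- r.snapshot(name): name is "scene" or "top" or "wrist"; returns (picture, depth): 384x512x3 uint8, red, green, blue; 384x512 float32, m along the optical axis (not along the pixel's ray), 0 where there is no reading.
- r.camera_info(name): a dict with "fx", "fy", "cx", "cy" (pixels), "camera_from_world" (4x4, takes a point from world to camera coordinates); the wrist camera has in their place "hand_eye" (4x4, takes a point from camera to tool coordinates, whose origin is the TCP and whose axes are the flange's). Camera axes: x right, y down, z forward; pixel columns grow to the right and rows downward; lengths in m; the calibration is good to about 2 mm. A picture is of the moment at which its call begins: read the wrist's pose just before it. camera_info takes no time and is no camera call.
- r.job_done(): hands the job in; it is judged then, once.
Trained networks look in the newest picture that a camera, given by its name, has taken for a name from the list of things; names that differ only in an ending like _2 or _b are one class to them, and where a whole thing is asked for, a point or a joint stands for the part that bears it (a point fixed in the world has none). Each returns a list of dicts, best first, with "confidence" (0 to 1); they miss things now and then, are a little off and sometimes report something else, mostly with a low value. They report only what shows in the picture. A call takes as long as a camera call. They do not tell look-alikes from the thing itself.
- r.spot_in(camera, query): "point" ([column, row] in pixels, amid what is visible of it).
- r.place_of(camera, query): "point" ([column, row] in pixels: a listed point, or the origin of a listed thing).
The state is a dict: "time": time; "q": joint angles; "dq": joint speeds; "effort": joint torques, N m; "tcp_pos": TCP position; "eef_rot": TCP orientation; "ft_force": force on the tool from outside, world axes, zero at the start; "wrist_torque": the same for the moment, N m; "gripper_width": finger opening in m; "grip_force": force on a finger pad.
Only numpy, scipy, OpenCV 4.12 (cv2) and the standard library are available. Lean on these libraries where they do the work, as an engineer would, in place of code of your own. Each camera call takes 0.05 s, during which the arm holds its last target. There are 200 camera calls.

## Task

The pile on the pull-out tray is too tall to slide back under the drain, so take it apart: stand the funnel, mouth down as it is, in the middle of the round saucer and the stopper, as it stands, in the middle of the square dish; lay the short bin on top of the row of two bins, across their joint with half its length over each, like a brick in the next course, lined up with the row; and set the long bin in the middle of the black mat, lined up with it. Keep all four upright throughout, and leave the dustpan and the cleaner bottle where they are.

Things in the scene. Friction and masses are not known exactly. Their poses are not given: they have to be found in the camera images.
- long_bin_c (a point): Centre of the long lidded bin at the bottom of the pile (clear acrylic with a grey-rimmed clear lid, closed all round, 160 x 56 x 46 mm high, about 0.3 kg). At the start it stands on the white tray (tray surface 12 mm above the work surface). x along its length, y across its 56 mm width, z up; the short bin sits on its -x end and the stopper on its +x end.
- short_bin_c (a point): Centre of the short lidded bin (same make, 100 x 56 x 40 mm high, about 0.2 kg); stands on the lid of the long bin. x along its length, y across its width, z up.
- funnel_c (a point): Small aluminium funnel standing mouth down on the lid of the short bin, spout straight up; 75 mm high in all, point on its axis half-way up (37.5 mm above its underside), z up. Mouth 54 mm across; the cone narrows from 6 mm to 40 mm above the underside, above which the spout is a cylinder 16 mm across, up to the top. About 60 g.
- stopper_c (a point): Black silicone bottle stopper, standing cap down on the free end of the long bin's lid; 46 mm high, point on its axis half-way up (23 mm above its underside), z up. Cap at the bottom 38 mm across and 10 mm high; above it the plug, 25 mm across narrowing to 22 mm at the top. About 30 g.
- row_seam (a point): Middle of the joint, at lid height (46 mm above the tray), between two full bins of the same make (each 100 x 56 x 46 mm high) that stand end to end on the tray, 4 mm apart, and do not move. x along the row's length, y across, z up.
- mat: Flat black rubber mat on the tray, 180 x 80 x 3 mm, fixed; origin at the centre of its underside (on the tray), x along its length, z up.
- saucer: Round steel saucer on the tray, fixed, 100 mm across, rim 10 mm high and 3 mm thick, inner floor 4 mm above its underside; origin at the centre of its underside.
- dish: Square steel dish on the tray, fixed, 84 x 84 mm, rim 10 mm high and 4 mm thick, inner floor 4 mm above its underside; origin at the centre of its underside, x and y along its sides.
- dustpan_rim (a point): Yellow plastic dustpan lying loose at the far side of the tray, pan about 154 x 200 mm and 40 mm high with a handle to -y; this point is the middle of the top of the pan's near (-x) long edge. Not to be moved.
- cleaner: White cleaner bottle standing loose at the far left of the tray, 68 mm across and 180 mm high; origin at the centre of its underside. Not to be moved.
Mind the look-alikes: they are no part of the job. What is shaped like the part that bears funnel_c but blue is not meant.

How it is judged:
At the end, for the whole second after the job is handed in: Resting upright (0.12 rad, height 6 mm) and still: funnel mouth down in the saucer and stopper in the dish, each within 15 mm of the middle; short bin on the row within 12 mm of the joint's middle, long bin on the mat within 15 mm of its centre, both in line within 0.2 rad (horizontal distance between funnel_c and saucer below 0.015 m and z of funnel_c in the frame of saucer between 0.0355 and 0.0475 m and angle between each of funnel_c, stopper_c, short_bin_c, long_bin_c's own z axis and vertical below 0.12 rad and linear speed of each of funnel, stopper, short_bin, long_bin below 0.02 m/s and angular speed of each of funnel, stopper, short_bin, long_bin below 0.15 rad/s and horizontal distance between stopper_c and dish below 0.015 m and z of stopper_c in the frame of dish between 0.021 and 0.033 m and horizontal distance between short_bin_c and row_seam below 0.012 m and z of short_bin_c in the frame of row_seam between 0.014 and 0.026 m and angle between the x axis of short_bin_c and the x axis of row_seam, either way round below 0.2 rad and horizontal distance between long_bin_c and mat below 0.015 m and z of long_bin_c in the frame of mat between 0.02 and 0.032 m and angle between the x axis of long_bin_c and the x axis of mat, either way round below 0.2 rad); the robot touches nothing.
It fails at once if the dustpan or the cleaner bottle is pushed more than 30 mm or tipped over (distance of any of dustpan_rim, cleaner from where it was at the start of the episode above 0.03 m or angle between cleaner's own z axis and vertical above 0.4 rad).
It fails at once if one of the four things of the pile is tipped over (more than about 40 degrees) (angle between any of long_bin_c, short_bin_c, funnel_c, stopper_c's own z axis and vertical above 0.7 rad).
It also fails if it takes over 120 s, if anything falls off the work surface, if the arm or the gripper's body presses on something with over 40 N, if the wrist force passes 120 N, or if a joint passes its speed limit or range.

## Working session

There is one attempt and no reset: what is moved stays moved. The work goes in short steps, Python scripts to look and compute and a tool call to move; the robot and the scene stay as the last step left them, time stands still between calls to the robot, and variables do not carry over. Pictures are saved under pics/ and viewed, at most 14 in all, crops included, and the job is handed in when it is done.

Besides the shell and the picture viewer there is one more tool, called after "Request:" as name(argument=value, ...), one argument or row to a line, values as JSON. arm_command: Moves the arm, as the interface text tells. Its arguments: {"type":"object","properties":{"rows":{"type":"array","items":{"type":"object","properties":{"grip":{"type":"number"},"dx":{"type":"number"},"dy":{"type":"number"},"dz":{"type":"number"},"rx":{"type":"number"},"ry":{"type":"number"},"rz":{"type":"number"}}}},"force":{"type":"number"}},"required":["rows"]}

```bash
mkdir -p pics
python3 - <<'E'
from bench import r
import cv2
for n in ("scene","top"):
    p,d=r.snapshot(n); cv2.imwrite(f"pics/{n}0.png",p[:,:,::-1])
    print(n,r.camera_info(n))
    for q in ["long_bin_c","short_bin_c","funnel_c","stopper_c","row_seam","mat","saucer","dish"]:
        print(q,[(x["point"],round(x["confidence"],2)) for x in r.place_of(n,q)][:3])
s=r.sense(); print(s)
E
```

```text
scene {'fx': 379.3833402275516, 'fy': 379.3833402275516, 'cx': 255.04251623941212, 'cy': 187.495306393305, 'camera_from_world': array([[-0.20755531,  0.97812418,  0.01392391,  0.25133734],
       [ 0.77206652,  0.17253779, -0.61167311, -0.3749036 ],
       [-0.60069466, -0.11620582, -0.79098807,  1.58083531],
       [ 0.        ,  0.        ,  0.        ,  1.        ]])}
long_bin_c [([246.7, 186.5], 0.68)]
short_bin_c [([252.0, 173.0], 0.77), ([242.9, 185.4], 0.58)]
funnel_c [([254.1, 156.7], 0.63), ([117.5, 166.7], 0.59)]
stopper_c [([294.0, 247.3], 0.74), ([243.1, 189.2], 0.52)]
row_seam [([414.7, 202.3], 0.73)]
mat [([192.1, 163.7], 0.75)]
saucer [([287.8, 206.7], 0.59)]
dish [([342.6, 202.0], 0.84)]
top {'fx': 414.97193902737797, 'fy': 414.97193902737797, 'cx': 256.6548198373608, 'cy': 188.80330220742997, 'camera_from_world': array([[ 0.09281339, -0.99567254, -0.00467539, -0.15836353],
       [-0.97413149, -0.0898317 , -0.20735984,  0.5992806 ],
       [ 0.2060425 ,  0.02380021, -0.97825357,  1.17225522],
       [ 0.        ,  0.        ,  0.        ,  1.        ]])}
long_bin_c [
[... 318 characters left out ...]
': array([-1.2769022 ,  0.38341935,  0.01640239,  1.37007437, -0.00630278,
        1.38820043, -0.04648393]), 'dq': array([-1.78601705e-03,  2.33346768e-03, -5.62734432e-04, -4.78520298e-05,
       -1.27637797e-03,  3.09350797e-05, -2.80893935e-05]), 'effort': array([ 1.08764656e-03, -6.27342939e+01,  8.43622629e-01, -3.72081220e+01,
        1.64863636e-02,  3.01048603e-03, -2.97580618e-05]), 'tcp_pos': array([0.2182486 , 0.58564836, 0.23127892]), 'eef_rot': array([-5.57378533e-01, -3.09168304e+00,  6.71262382e-05]), 'ft_force': array([-0.34476216,  0.23744733,  0.31208097]), 'wrist_torque': array([0.0187853 , 0.03916946, 0.04198718]), 'grip_force': 0.0, 'gripper_width': 0.08531236521598122}
```

Run:
```python
import cv2
a=cv2.imread("pics/scene0.png");b=cv2.imread("pics/top0.png")
cv2.imwrite("pics/scene1.png",cv2.resize(a[80:320,60:480],(798,456)))
cv2.imwrite("pics/top1.png",cv2.resize(b[110:320,60:450],(800,431),interpolation=2))
```

```text
(no output)
```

View pics/scene1.png

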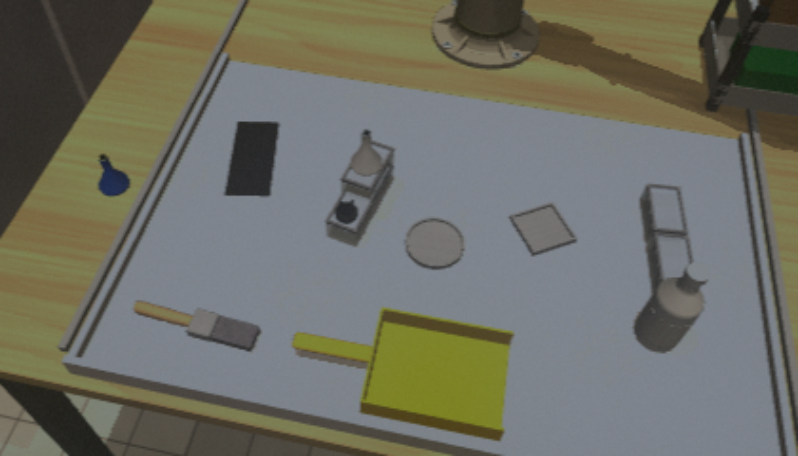

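View pics/top1.png

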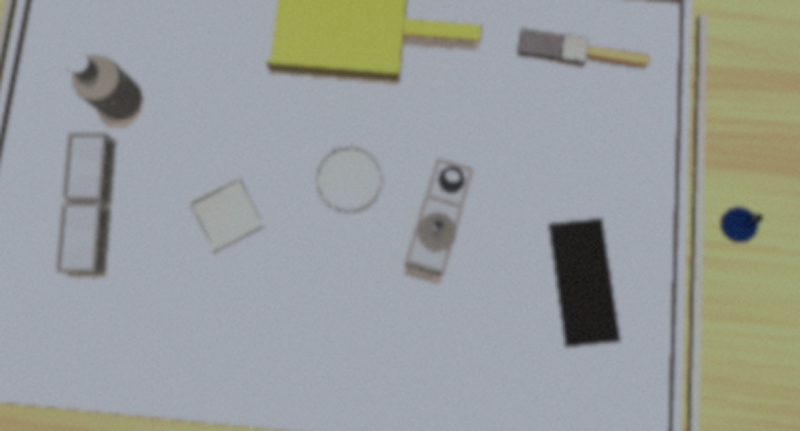

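The top view (top1) shows the pile with the grey funnel at (437,230), full-image (272,222), and the stopper at (451,178). The mat is at (584,282), the saucer at (349,180), the dish at (227,215), and the row joint at (84,203). The only funnel look-alike is the blue one off the tray at (740,224), full-image (422,217). I choose the grey funnel on the pile.

```bash
cat > h.py <<'E'
import numpy as np, cv2
from scipy.spatial.transform import Rotation as R
from bench import r
def cam_pose(n,s=None):
    i=r.camera_info(n)
    if n=="wrist":
        s=s or r.sense(); T=np.eye(4); T[:3,:3]=R.from_rotvec(s["eef_rot"]).as_matrix(); T[:3,3]=s["tcp_pos"]
        return i,T@i["hand_eye"]
    return i,np.linalg.inv(i["camera_from_world"])
def at_z(n,px,z,s=None):
    i,C=cam_pose(n,s); d=C[:3,:3]@np.array([(px[0]-i["cx"])/i["fx"],(px[1]-i["cy"])/i["fy"],1.])
    return C[:3,3]+d*(z-C[2,3])/d[2]
def proj(n,P,s=None):
    i,C=cam_pose(n,s); p=np.linalg.inv(C)@np.append(P,1); return [i["fx"]*p[0]/p[2]+i["cx"],i["fy"]*p[1]/p[2]+i["cy"]]
Z=dict(long_bin_c=.035,short_bin_c=.078,funnel_c=.1355,stopper_c=.081,row_seam=.058,mat=.012,saucer=.012,dish=.012)
def turn(ang):  # rz (tool) that puts tool y along world direction ang
    M=R.from_rotvec(r.sense()["eef_rot"]).as_matrix(); a=np.arctan2(M[1,1],M[0,1]); d=(ang-a+np.pi/2)%np.pi-np.pi/2
    return -d
E
python3 - <<'E'
from h import *
np.set_printoptions(precision=4,suppress=True)
S=dict(long_bin_c=[246.7,186.5],short_bin_c=[252,173],funnel_c=[254.1,156.7],row_seam=[414.7,202.3],mat=[192.1,163.7],saucer=[287.8,206.7],dish=[342.6,202])
T=dict(long_bin_c=[274.6,212.7],short_bin_c=[271.3,227.1],funnel_c=[271.7,222],stopper_c=[280.8,196.4],row_seam=[100.6,206.4],mat=[342.5,248],saucer=[227.1,195.6],dish=[169.6,213.9])
for k in T: print(k,at_z("top",T[k],Z[k]),at_z("scene",S[k],Z[k]) if k in S else "")
f=lambda a,b,z:(lambda d:np.arctan2(d[1],d[0]))(at_z("top",np.array(a)/2.051+[60,110],z)-at_z("top",np.array(b)/2.051+[60,110],z))
print("row",f((70,134),(58,270),.058),f((107,136),(96,272),.058))
print("mat",f((550,225),(567,346),.015),f((602,220),(619,340),.015))
print("long",f((438,160),(405,276),.035),"short",f((407,264),(427,197),.098),f((441,273),(463,205),.098))
s=r.sense();M=R.from_rotvec(s["eef_rot"]).as_matrix();print(M, r.camera_info("wrist"),r.hold_point_z)
E
```

```text
long_bin_c [ 0.549  -0.1622  0.035 ] [ 0.5469 -0.1694  0.035 ]
short_bin_c [ 0.4997 -0.1552  0.078 ] [ 0.522  -0.1573  0.078 ]
funnel_c [ 0.5069 -0.154   0.1355] [ 0.5025 -0.1553  0.1355]
stopper_c [ 0.5913 -0.1751  0.081 ] 
row_seam [0.5167 0.3536 0.058 ] [0.5108 0.361  0.058 ]
mat [ 0.4646 -0.375   0.012 ] [ 0.4724 -0.3828  0.012 ]
saucer [ 0.5922 -0.0122  0.012 ] [ 0.5812 -0.0257  0.012 ]
dish [0.5192 0.1571 0.012 ] [0.5237 0.1465 0.012 ]
row 0.08843012193767484 0.08651749317185929
mat 0.19636727358420195 0.18478415847357327
long -0.18622641561234543 short 2.9427248424995525 2.9118054094077004
[[-0.937   0.3492 -0.0001]
 [ 0.3492  0.937  -0.    ]
 [ 0.0001 -0.0001 -1.    ]] {'fx': 305.56788797703325, 'fy': 305.56788797703325, 'cx': 256.6817250073664, 'cy': 192.89653283815645, 'hand_eye': array([[ 0.0019, -0.9604, -0.2788,  0.0712],
       [ 1.    ,  0.0018,  0.0008,  0.0002],
       [-0.0002, -0.2788,  0.9604, -0.1429],
       [ 0.    ,  0.    ,  0.    ,  1.    ]])} 0.0187
```

Request:
arm_command(
  rows=[
    {"grip": -1,"dz": -5,"rz": -0.147},
    {"grip": -1,"dx": -4.3,"dy": -4.4},
    {"grip": -1,"dx": -4.3,"dy": -4.4},
    {"grip": -1,"dx": -4.3,"dy": -4.4},
    {"grip": -1,"dx": -4.3,"dy": -4.4},
    {"grip": -1,"dx": -4.3,"dy": -4.4},
    {"grip": -1,"dx": -4.3,"dy": -4.4},
    {"grip": -1,"dx": -4.3,"dy": -4.4},
  ],
  force=25,
)

```text
schema error: expected keys grip, dx, dy, dz, rx, ry, rz
```

```bash
cat >> h.py <<'E'
def look(name,qs):
    s=r.sense(); p,d=r.snapshot("wrist"); cv2.imwrite(f"pics/{name}.png",p[:,:,::-1]); np.save(f"pics/{name}_d.npy",d)
    np.savez(f"pics/{name}_s.npz",eef_rot=s["eef_rot"],tcp_pos=s["tcp_pos"])
    for q in qs:
        print(q,[(np.round(x["point"]),round(x["confidence"],2),np.round(at_z("wrist",x["point"],Z[q],s)[:2],4)) for x in r.place_of("wrist",q)][:2])
    return s,p,d
E
python3 - <<'E'
from h import *
s,p,d=look("w1",["row_seam","dish","saucer"]); print(s["tcp_pos"],s["eef_rot"],s["time"])
E
```

```text
row_seam []
dish []
saucer []
[0.2182486  0.58564836 0.23127892] [-5.57378533e-01 -3.09168304e+00  6.71262382e-05] 0.9
```

View pics/w1.png

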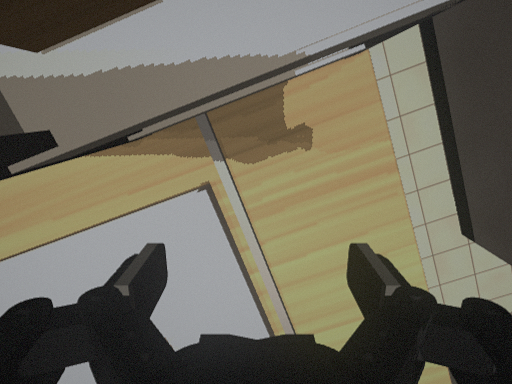

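The start view shows only the tray edge and the fingers at the bottom (150/370,290). The rows need all keys, so I resend.

Request:
arm_command(
  rows=[
    {"grip": -1,"dx": 0,"dy": 0,"dz": -5,"rx": 0,"ry": 0,"rz": -0.147},
    {"grip": -1,"dx": -4.3,"dy": -4.4,"dz": 0,"rx": 0,"ry": 0,"rz": 0},
    {"grip": -1,"dx": -4.3,"dy": -4.4,"dz": 0,"rx": 0,"ry": 0,"rz": 0},
    {"grip": -1,"dx": -4.3,"dy": -4.4,"dz": 0,"rx": 0,"ry": 0,"rz": 0},
    {"grip": -1,"dx": -4.3,"dy": -4.4,"dz": 0,"rx": 0,"ry": 0,"rz": 0},
    {"grip": -1,"dx": -4.3,"dy": -4.4,"dz": 0,"rx": 0,"ry": 0,"rz": 0},
    {"grip": -1,"dx": -4.3,"dy": -4.4,"dz": 0,"rx": 0,"ry": 0,"rz": 0},
    {"grip": -1,"dx": -4.3,"dy": -4.4,"dz": 0,"rx": 0,"ry": 0,"rz": 0},
  ],
  force=25,
)

```text
time: 2.1
tcp_pos: [0.4493, 0.2199, 0.2816]
eef_rot: [0.329, 3.124, 0.001]
ft_force: [0.9, 1.4, -0.2]
gripper_width: 0.0853
grip_force: 0.0
```

Run:
```python
from h import *
s,p,d=look("w2",["row_seam","dish","saucer"]); print(s["tcp_pos"],s["eef_rot"],s["time"])
```

```text
row_seam [(array([374., 193.]), 0.77, array([0.5149, 0.357 ]))]
dish [(array([224., 217.]), 0.63, array([0.5227, 0.1579]))]
saucer [(array([121., 282.]), 0.96, array([ 0.5928, -0.0227]))]
[0.44929812 0.21991857 0.28164928] [3.28575831e-01 3.12382764e+00 1.19730329e-03] 2.1
```

View pics/w2.png

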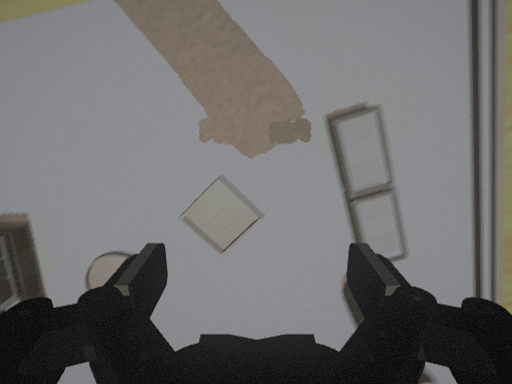

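The wrist view w2 shows the dish at (222,214), the row joint at (370,191), and the saucer partly hidden at (115,270). Next I go to the pile.

Request:
arm_command(
  rows=[
    {"grip": -1,"dx": -1.4,"dy": -5.5,"dz": -0.5,"rx": 0,"ry": 0,"rz": 0},
    {"grip": -1,"dx": -1.4,"dy": -5.5,"dz": -0.5,"rx": 0,"ry": 0,"rz": 0},
    {"grip": -1,"dx": -1.4,"dy": -5.5,"dz": -0.5,"rx": 0,"ry": 0,"rz": 0},
    {"grip": -1,"dx": -1.4,"dy": -5.5,"dz": -0.5,"rx": 0,"ry": 0,"rz": 0},
    {"grip": -1,"dx": -1.4,"dy": -5.5,"dz": 0,"rx": 0,"ry": 0,"rz": 0},
    {"grip": -1,"dx": -1.4,"dy": -5.5,"dz": 0,"rx": 0,"ry": 0,"rz": 0},
    {"grip": -1,"dx": 0,"dy": 0,"dz": 0,"rx": 0,"ry": 0,"rz": 0},
    {"grip": -1,"dx": 0,"dy": 0,"dz": 0,"rx": 0,"ry": 0,"rz": 0},
  ],
)

```text
time: 3.3
tcp_pos: [0.4624, -0.1167, 0.3012]
eef_rot: [-0.325, -3.124, -0.001]
ft_force: [0.5, 1.1, -0.1]
gripper_width: 0.0854
grip_force: 0.0
```

Run:
```python
from h import *
s2=dict(np.load("pics/w2_s.npz"))
print("dish",at_z("wrist",(221.5,214.5),.022,s2),"seam",at_z("wrist",(370.5,191),.058,s2))
a,b=at_z("wrist",(379,104),.058,s2),at_z("wrist",(407,257),.058,s2);print("rowdir",np.arctan2(*(b-a)[[1,0]]),b-a)
s,p,d=look("w3",["funnel_c","stopper_c","saucer","short_bin_c","long_bin_c","mat"]); print(s["tcp_pos"],s["eef_rot"],s["time"])
```

```text
dish [0.51492732 0.1564677  0.022     ] seam [0.51091997 0.35273831 0.058     ]
rowdir 0.08602201690291698 [0.20354119 0.01755234 0.        ]
funnel_c [(array([227., 223.]), 0.57, array([ 0.5066, -0.1585]))]
stopper_c [(array([235., 265.]), 0.68, array([ 0.5875, -0.1713]))]
saucer [(array([338., 223.]), 0.57, array([ 0.5867, -0.0162]))]
short_bin_c [(array([235., 205.]), 0.77, array([ 0.5072, -0.153 ])), (array([456., 158.]), 0.36, array([0.5026, 0.1209]))]
long_bin_c []
mat [(array([ 84., 200.]), 0.9, array([ 0.4732, -0.3794]))]
[ 0.46235111 -0.11670827  0.30118115] [-3.25223924e-01 -3.12442055e+00 -8.09223117e-04] 3.3
```

View pics/w3.png

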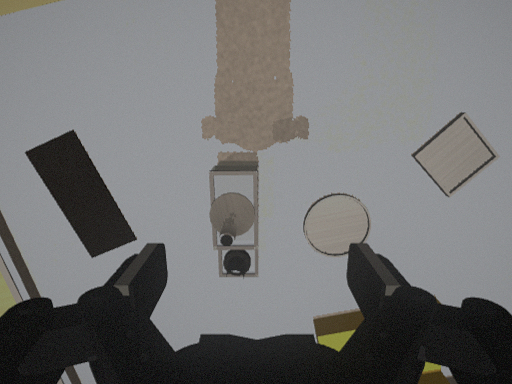

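w3 shows the pile upright at column 234. The funnel spout tip is at (227,241) with its mouth at (232,213), and the stopper is at (236,262). The short-bin lid corners are (210,171), (258,171), (211,247) and (258,246). The saucer is at (336,224), and the mat corners are (26,152), (73,130), (136,239) and (91,257).

```bash
cat >> h.py <<'E'
def go(x,y,z,yaw=None):  # remaining move in tool axes, cm, + rz
    s=r.sense();M=R.from_rotvec(s["eef_rot"]).as_matrix()
    rz=0 if yaw is None else turn(yaw)
    M2=M@R.from_rotvec([0,0,rz]).as_matrix()
    print("t",round(s["time"],2),"tcp",np.round(s["tcp_pos"],4),"rz",round(rz,3),"then d(cm)",np.round(100*M2.T@(np.array([x,y,z])-s["tcp_pos"]),2),"tilt",np.round(M[:,2],4))
E
python3 - <<'E'
from h import *
s=dict(np.load("pics/w3_s.npz")); d=np.load("pics/w3_d.npy")
A=lambda px,z:np.round(at_z("wrist",px,z,s)[:2],4)
print("spout",A((227,241),.173),"mouth",A((232,213),.1),"stop",A((236.5,263),.098))
print("saucer",A((336.5,224),.022))
c=[A(q,.098) for q in((210,171),(258,171),(211,247),(258,246))];print("short",np.mean(c,0),c)
m=[A(q,.015) for q in((26,152),(73,130),(136,239),(91,257))];print("mat",np.mean(m,0),m,np.arctan2(*(m[2]-m[1])[::-1]),np.arctan2(*(m[3]-m[0])[::-1]))
for u,v in((227,241),(236,263),(234,180)):print(u,v,d[v,u])
p=cv2.imread("pics/w3.png");cv2.imwrite("pics/w3c.png",cv2.resize(p[145:290,180:390],(798,551),interpolation=2))
go(.505,-.156,.14)
E
```

```text
spout [ 0.5114 -0.1557] mouth [ 0.509 -0.156] stop [ 0.5761 -0.1659]
saucer [ 0.5838 -0.0205]
short [ 0.506625 -0.1528  ] [array([ 0.4543, -0.1695]), array([ 0.4656, -0.1152]), array([ 0.548, -0.192]), array([ 0.5586, -0.1345])]
mat [ 0.469175 -0.378   ] [array([ 0.3897, -0.4324]), array([ 0.3745, -0.3565]), array([ 0.5488, -0.3225]), array([ 0.5637, -0.4006])] 0.1926468379528412 0.1807636937158845
227 241 0.2941482
236 263 0.39577454
234 180 0.3575554
t 3.65 tcp [ 0.4621 -0.1177  0.3013] rz 0 then d(cm) [-4.99 -2.86 16.13] tilt [-1.e-04  0.e+00 -1.e+00]
```

View pics/w3c.png

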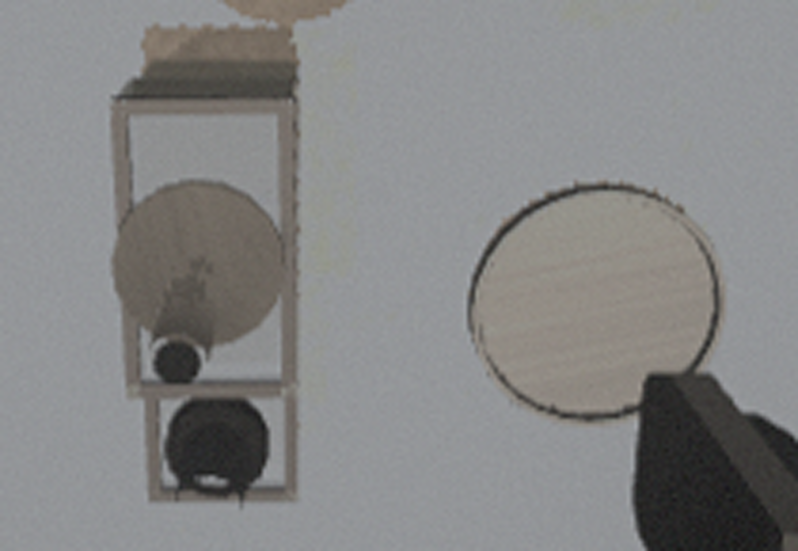

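The crop confirms the grey funnel on the short bin. Now I grasp it by the spout.

Request:
arm_command(
  rows=[
    {"grip": -1,"dx": -2.75,"dy": -1.4,"dz": 2,"rx": 0,"ry": 0,"rz": 0},
    {"grip": -1,"dx": -2.75,"dy": -1.4,"dz": 2,"rx": 0,"ry": 0,"rz": 0},
    {"grip": -1,"dx": 0,"dy": 0,"dz": 5,"rx": 0,"ry": 0,"rz": 0},
    {"grip": -1,"dx": 0,"dy": 0,"dz": 4,"rx": 0,"ry": 0,"rz": 0},
    {"grip": -1,"dx": 0,"dy": 0,"dz": 2.8,"rx": 0,"ry": 0,"rz": 0},
    {"grip": -1,"dx": 0,"dy": 0,"dz": 0,"rx": 0,"ry": 0,"rz": 0},
    {"grip": 0.3,"dx": 0,"dy": 0,"dz": 0,"rx": 0,"ry": 0,"rz": 0},
    {"grip": 0.3,"dx": 0,"dy": 0,"dz": 0,"rx": 0,"ry": 0,"rz": 0},
  ],
)

```text
time: 4.65
tcp_pos: [0.5109, -0.1576, 0.1449]
eef_rot: [0.328, 3.122, 0.0]
ft_force: [0.3, 0.0, -0.5]
gripper_width: 0.0518
grip_force: 0.0
```

Run:
```python
from h import *
s,p,d=look("w4",["funnel_c"]); go(.51,-.156,.143); print(s["gripper_width"])
```

```text
funnel_c [(array([257., 238.]), 0.71, array([ 0.5095, -0.1564]))]
t 4.75 tcp [ 0.5106 -0.1575  0.1444] rz 0 then d(cm) [0.09 0.13 0.14] tilt [ 2.e-03 -1.e-04 -1.e+00]
0.05176711395066014
```

View pics/w4.png

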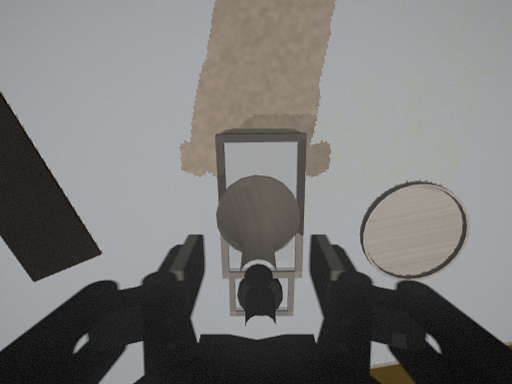

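w4 shows the spout at (258,270), midway between the fingers at 203 and 312. I close and lift.

Request:
arm_command(
  rows=[
    {"grip": 1,"dx": 0,"dy": 0,"dz": 0,"rx": 0,"ry": 0,"rz": 0},
    {"grip": 1,"dx": 0,"dy": 0,"dz": 0,"rx": 0,"ry": 0,"rz": 0},
    {"grip": 1,"dx": 0,"dy": 0,"dz": 0,"rx": 0,"ry": 0,"rz": 0},
    {"grip": 1,"dx": 0,"dy": 0,"dz": 0,"rx": 0,"ry": 0,"rz": 0},
    {"grip": 1,"dx": 0,"dy": 0,"dz": -1,"rx": 0,"ry": 0,"rz": 0},
    {"grip": 1,"dx": 0,"dy": 0,"dz": -2,"rx": 0,"ry": 0,"rz": 0},
    {"grip": 1,"dx": 0,"dy": 0,"dz": -2,"rx": 0,"ry": 0,"rz": 0},
    {"grip": 1,"dx": 0,"dy": 0,"dz": 0,"rx": 0,"ry": 0,"rz": 0},
  ],
  force=25,
)

```text
time: 5.75
tcp_pos: [0.5107, -0.1578, 0.1947]
eef_rot: [0.329, 3.122, -0.0]
ft_force: [-0.3, 0.3, -1.1]
gripper_width: 0.0148
grip_force: 25.9
```

Run:
```python
from h import *
s=dict(np.load("pics/w4_s.npz"))
A=lambda px,z:np.round(at_z("wrist",px,z,s)[:2],4)
# saucer rim extents in w4
print([A(q,.022) for q in((360,229),(467,228),(414,277),(414,181))], A((414,229),.022))
# short bin corners
c=[A(q,.098) for q in((216,134),(306,134),(222,277),(302,277))];print(c,np.mean(c,0))
go(.585,-.018,.2)
```

```text
[array([ 0.5717, -0.0708]), array([0.5914, 0.0275]), array([ 0.6336, -0.0245]), array([ 0.5354, -0.0182])] [ 0.5822 -0.0212]
[array([ 0.4535, -0.1704]), array([ 0.4648, -0.1165]), array([ 0.5506, -0.1904]), array([ 0.5622, -0.1353])] [ 0.507775 -0.15315 ]
t 5.75 tcp [ 0.5107 -0.1578  0.1947] rz 0 then d(cm) [-4.35 15.22 -0.51] tilt [ 2.6e-03 -4.0e-04 -1.0e+00]
```

Request:
arm_command(
  rows=[
    {"grip": 1,"dx": -1.4,"dy": 5.0,"dz": 0,"rx": 0,"ry": 0,"rz": 0},
    {"grip": 1,"dx": -1.4,"dy": 5.0,"dz": 0,"rx": 0,"ry": 0,"rz": 0},
    {"grip": 1,"dx": -1.4,"dy": 4.9,"dz": 0,"rx": 0,"ry": 0,"rz": 0},
    {"grip": 1,"dx": 0,"dy": 0,"dz": 3.5,"rx": 0,"ry": 0,"rz": 0},
    {"grip": 1,"dx": 0,"dy": 0,"dz": 3.5,"rx": 0,"ry": 0,"rz": 0},
    {"grip": 1,"dx": 0,"dy": 0,"dz": 3,"rx": 0,"ry": 0,"rz": 0},
    {"grip": 1,"dx": 0,"dy": 0,"dz": 1,"rx": 0,"ry": 0,"rz": 0},
    {"grip": 1,"dx": 0,"dy": 0,"dz": 0,"rx": 0,"ry": 0,"rz": 0},
  ],
)

```text
time: 6.75
tcp_pos: [0.5816, -0.0205, 0.0827]
eef_rot: [-0.329, -3.123, 0.001]
ft_force: [0.4, -0.1, 0.1]
gripper_width: 0.0154
grip_force: 25.9
```

Run:
```python
from h import *
look("w5",["funnel_c","saucer"])
go(.583,-.021,.063)
```

```text
funnel_c [(array([260., 242.]), 0.75, array([ 0.5542, -0.0131]))]
saucer []
t 6.9 tcp [ 0.5829 -0.0205  0.0846] rz 0 then d(cm) [-0.01 -0.04  2.16] tilt [ 2.e-03  1.e-04 -1.e+00]
```

View pics/w5.png

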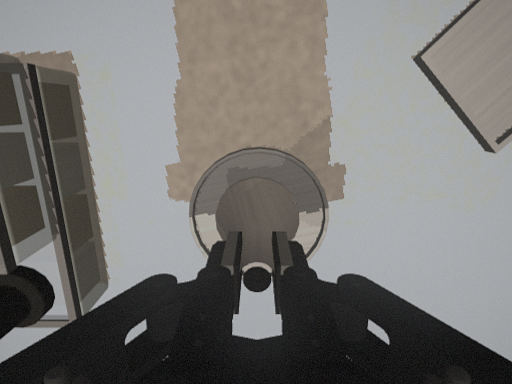

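w5 shows the funnel mouth (columns 216–300) centred inside the saucer (190–328). I lower it the last 2 cm.

Request:
arm_command(
  rows=[
    {"grip": 1,"dx": 0,"dy": 0,"dz": 1.0,"rx": 0,"ry": 0,"rz": 0},
    {"grip": 1,"dx": 0,"dy": 0,"dz": 0.7,"rx": 0,"ry": 0,"rz": 0},
    {"grip": 1,"dx": 0,"dy": 0,"dz": 0.3,"rx": 0,"ry": 0,"rz": 0},
    {"grip": 1,"dx": 0,"dy": 0,"dz": 0.1,"rx": 0,"ry": 0,"rz": 0},
    {"grip": 1,"dx": 0,"dy": 0,"dz": 0,"rx": 0,"ry": 0,"rz": 0},
    {"grip": 1,"dx": 0,"dy": 0,"dz": 0,"rx": 0,"ry": 0,"rz": 0},
    {"grip": 1,"dx": 0,"dy": 0,"dz": 0,"rx": 0,"ry": 0,"rz": 0},
    {"grip": 1,"dx": 0,"dy": 0,"dz": 0,"rx": 0,"ry": 0,"rz": 0},
  ],
)

```text
time: 7.9
tcp_pos: [0.5821, -0.0204, 0.0624]
eef_rot: [0.329, 3.124, 0.0]
ft_force: [-0.1, -0.0, -1.2]
gripper_width: 0.0148
grip_force: 25.9
```

Run:
```python
from h import *
s=dict(np.load("pics/w5_s.npz"))
print(at_z("wrist",(259,148),.022,s),R.from_rotvec(s["eef_rot"]).as_matrix()[:,0])
print(r.sense()["ft_force"]);go(.583,-.021,.063)
```

```text
[ 0.53966036 -0.0096101   0.022     ] [-0.97804983  0.20836645  0.00139945]
[-0.07899668 -0.03433518 -1.24468218]
t 7.9 tcp [ 0.5821 -0.0204  0.0624] rz 0 then d(cm) [-0.1  -0.04 -0.06] tilt [ 1.e-04 -0.e+00 -1.e+00]
```

Request:
arm_command(
  rows=[
    {"grip": 1,"dx": -0.2,"dy": 0,"dz": 0.1,"rx": 0,"ry": 0,"rz": 0},
    {"grip": 1,"dx": 0,"dy": 0,"dz": 0.1,"rx": 0,"ry": 0,"rz": 0},
    {"grip": 1,"dx": 0,"dy": 0,"dz": 0,"rx": 0,"ry": 0,"rz": 0},
    {"grip": 1,"dx": 0,"dy": 0,"dz": 0,"rx": 0,"ry": 0,"rz": 0},
    {"grip": 1,"dx": 0,"dy": 0,"dz": 0,"rx": 0,"ry": 0,"rz": 0},
    {"grip": 1,"dx": 0,"dy": 0,"dz": 0,"rx": 0,"ry": 0,"rz": 0},
    {"grip": 1,"dx": 0,"dy": 0,"dz": 0,"rx": 0,"ry": 0,"rz": 0},
    {"grip": 1,"dx": 0,"dy": 0,"dz": 0,"rx": 0,"ry": 0,"rz": 0},
  ],
)

```text
time: 8.9
tcp_pos: [0.5838, -0.0205, 0.0619]
eef_rot: [-0.329, -3.124, -0.002]
ft_force: [-10.5, 1.6, 17.5]
gripper_width: 0.015
grip_force: 27.7
```

Request:
arm_command(
  rows=[
    {"grip": 1,"dx": 0,"dy": 0,"dz": -0.1,"rx": 0,"ry": 0,"rz": 0},
    {"grip": -0.2,"dx": 0,"dy": 0,"dz": 0,"rx": 0,"ry": 0,"rz": 0},
    {"grip": -0.2,"dx": 0,"dy": 0,"dz": 0,"rx": 0,"ry": 0,"rz": 0},
    {"grip": -0.2,"dx": 0,"dy": 0,"dz": -3,"rx": 0,"ry": 0,"rz": 0},
    {"grip": -0.2,"dx": 0,"dy": 0,"dz": -6,"rx": 0,"ry": 0,"rz": 0},
    {"grip": -0.2,"dx": 0,"dy": -2,"dz": -5,"rx": 0,"ry": 0,"rz": 0},
    {"grip": -0.2,"dx": 0,"dy": -6,"dz": 0,"rx": 0,"ry": 0,"rz": 0},
    {"grip": -0.2,"dx": 0,"dy": -6,"dz": 0,"rx": 0,"ry": 0,"rz": 0},
  ],
)

```text
time: 9.9
tcp_pos: [0.555, -0.1588, 0.2021]
eef_rot: [0.326, 3.123, 0.0]
ft_force: [0.4, -0.2, -0.2]
gripper_width: 0.0514
grip_force: 0.0
```

Run:
```python
from h import *
look("w6",["stopper_c","funnel_c","saucer","short_bin_c"])
go(.585,-.17,.08)
```

```text
stopper_c [(array([252., 226.]), 0.92, array([ 0.5911, -0.1702]))]
funnel_c [(array([400., 179.]), 0.57, array([ 0.556, -0.055]))]
saucer []
short_bin_c [(array([251., 132.]), 0.72, array([ 0.5071, -0.1531]))]
t 10.15 tcp [ 0.5549 -0.1574  0.201 ] rz 0 then d(cm) [-3.21 -0.61 12.1 ] tilt [-2.e-04  5.e-04 -1.e+00]
```

View pics/w6.png

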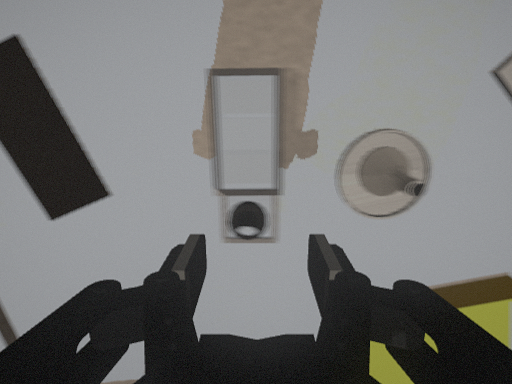

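w6 shows the funnel upright in the saucer, mouth (387,171) against saucer centre (384,173). The stopper is at (248,220).

Run:
```python
from h import *
s=dict(np.load("pics/w6_s.npz"))
A=lambda px,z:np.round(at_z("wrist",px,z,s)[:2],4)
print(A((248,229),.104),A((248,218),.065),A((248,220),.081))
print("short",[A(q,.098) for q in((211,72),(281,72),(216,190),(281,190))],"longend",A((222,240),.058),A((277,240),.058))
print("fun",A((387,171),.02),"sau",A((383.5,173),.022))
```

```text
[ 0.5839 -0.1718] [ 0.5886 -0.1739] [ 0.5846 -0.1726]
short [array([ 0.4558, -0.1727]), array([ 0.4665, -0.121 ]), array([ 0.5464, -0.1913]), array([ 0.5575, -0.1379])] longend [ 0.6092 -0.2058] [ 0.6207 -0.1507]
fun [ 0.5828 -0.0196] sau [ 0.5837 -0.0242]
```

Request:
arm_command(
  rows=[
    {"grip": -0.2,"dx": -3.4,"dy": -0.8,"dz": 0,"rx": 0,"ry": 0,"rz": 0},
    {"grip": -0.2,"dx": 0,"dy": 0,"dz": 5,"rx": 0,"ry": 0,"rz": 0},
    {"grip": -0.2,"dx": 0,"dy": 0,"dz": 5,"rx": 0,"ry": 0,"rz": 0},
    {"grip": -0.2,"dx": 0,"dy": 0,"dz": 2.9,"rx": 0,"ry": 0,"rz": 0},
    {"grip": -0.2,"dx": 0,"dy": 0,"dz": 0,"rx": 0,"ry": 0,"rz": 0},
    {"grip": 1,"dx": 0,"dy": 0,"dz": 0,"rx": 0,"ry": 0,"rz": 0},
    {"grip": 1,"dx": 0,"dy": 0,"dz": 0,"rx": 0,"ry": 0,"rz": 0},
    {"grip": 1,"dx": 0,"dy": 0,"dz": 0,"rx": 0,"ry": 0,"rz": 0},
  ],
  force=25,
)

```text
time: 11.15
tcp_pos: [0.5879, -0.1726, 0.0742]
eef_rot: [0.328, 3.121, 0.0]
ft_force: [-0.9, 0.8, 7.4]
gripper_width: 0.0231
grip_force: 25.2
```

Request:
arm_command(
  rows=[
    {"grip": 1,"dx": 0,"dy": 0,"dz": -4,"rx": 0,"ry": 0,"rz": 0},
    {"grip": 1,"dx": 0,"dy": 0,"dz": -6,"rx": 0,"ry": 0,"rz": 0},
    {"grip": 1,"dx": 2.3,"dy": 5.1,"dz": 0,"rx": 0,"ry": 0,"rz": 0},
    {"grip": 1,"dx": 2.3,"dy": 5.1,"dz": 0,"rx": 0,"ry": 0,"rz": 0},
    {"grip": 1,"dx": 2.3,"dy": 5.1,"dz": 0,"rx": 0,"ry": 0,"rz": 0},
    {"grip": 1,"dx": 2.3,"dy": 5.1,"dz": 0,"rx": 0,"ry": 0,"rz": 0},
    {"grip": 1,"dx": 2.2,"dy": 5.1,"dz": 0,"rx": 0,"ry": 0,"rz": 0},
    {"grip": 1,"dx": 2.2,"dy": 5.1,"dz": 0,"rx": 0,"ry": 0,"rz": 0},
  ],
)

```text
time: 12.15
tcp_pos: [0.5168, 0.1566, 0.1731]
eef_rot: [0.329, 3.123, 0.002]
ft_force: [1.0, -0.5, -0.4]
gripper_width: 0.0228
grip_force: 24.8
```

Request:
arm_command(
  rows=[
    {"grip": 1,"dx": 0,"dy": 0,"dz": 3,"rx": 0,"ry": 0,"rz": 0},
    {"grip": 1,"dx": 0,"dy": 0,"dz": 4,"rx": 0,"ry": 0,"rz": 0},
    {"grip": 1,"dx": 0,"dy": 0,"dz": 3,"rx": 0,"ry": 0,"rz": 0},
    {"grip": 1,"dx": 0,"dy": 0,"dz": 1,"rx": 0,"ry": 0,"rz": 0},
    {"grip": 1,"dx": 0,"dy": 0,"dz": 0,"rx": 0,"ry": 0,"rz": 0},
    {"grip": 1,"dx": 0,"dy": 0,"dz": 0,"rx": 0,"ry": 0,"rz": 0},
    {"grip": 1,"dx": 0,"dy": 0,"dz": 0,"rx": 0,"ry": 0,"rz": 0},
    {"grip": 1,"dx": 0,"dy": 0,"dz": 0,"rx": 0,"ry": 0,"rz": 0},
  ],
)

```text
time: 13.15
tcp_pos: [0.5175, 0.1551, 0.063]
eef_rot: [0.329, 3.123, 0.001]
ft_force: [0.1, 0.3, -0.4]
gripper_width: 0.0225
grip_force: 24.8
```

Run:
```python
from h import *
look("w7",["stopper_c","dish"])
go(.518,.157,.031)
```

```text
stopper_c [(array([256., 259.]), 0.75, array([0.5141, 0.1561]))]
dish [(array([262., 216.]), 0.79, array([0.52  , 0.1585]))]
t 13.3 tcp [0.5172 0.155  0.0625] rz 0 then d(cm) [-0.04  0.21  3.15] tilt [ 1.e-04  2.e-04 -1.e+00]
```

View pics/w7.png

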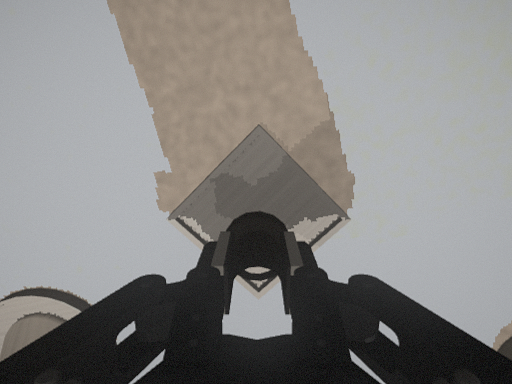

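w7 shows the dish corners at (168,216), (350,218), (259,124) and (260,298), with the stopper over the middle at column 257. I lower it.

Request:
arm_command(
  rows=[
    {"grip": 1,"dx": -0.1,"dy": 0.2,"dz": 1,"rx": 0,"ry": 0,"rz": 0},
    {"grip": 1,"dx": 0,"dy": 0,"dz": 1,"rx": 0,"ry": 0,"rz": 0},
    {"grip": 1,"dx": 0,"dy": 0,"dz": 0.7,"rx": 0,"ry": 0,"rz": 0},
    {"grip": 1,"dx": 0,"dy": 0,"dz": 0.2,"rx": 0,"ry": 0,"rz": 0},
    {"grip": 1,"dx": 0,"dy": 0,"dz": 0.1,"rx": 0,"ry": 0,"rz": 0},
    {"grip": 1,"dx": 0,"dy": 0,"dz": 0,"rx": 0,"ry": 0,"rz": 0},
    {"grip": 1,"dx": 0,"dy": 0,"dz": 0,"rx": 0,"ry": 0,"rz": 0},
    {"grip": 1,"dx": 0,"dy": 0,"dz": 0,"rx": 0,"ry": 0,"rz": 0},
  ],
)

```text
time: 14.3
tcp_pos: [0.5187, 0.1568, 0.0324]
eef_rot: [0.329, 3.124, 0.0]
ft_force: [0.6, -0.5, -0.3]
gripper_width: 0.0226
grip_force: 24.8
```

Request:
arm_command(
  rows=[
    {"grip": 1,"dx": 0,"dy": 0,"dz": 0.1,"rx": 0,"ry": 0,"rz": 0},
    {"grip": 1,"dx": 0,"dy": 0,"dz": 0,"rx": 0,"ry": 0,"rz": 0},
    {"grip": 1,"dx": 0,"dy": 0,"dz": 0.05,"rx": 0,"ry": 0,"rz": 0},
    {"grip": 1,"dx": 0,"dy": 0,"dz": 0,"rx": 0,"ry": 0,"rz": 0},
    {"grip": 1,"dx": 0,"dy": 0,"dz": 0,"rx": 0,"ry": 0,"rz": 0},
    {"grip": 1,"dx": 0,"dy": 0,"dz": 0,"rx": 0,"ry": 0,"rz": 0},
    {"grip": 1,"dx": 0,"dy": 0,"dz": 0,"rx": 0,"ry": 0,"rz": 0},
    {"grip": 1,"dx": 0,"dy": 0,"dz": 0,"rx": 0,"ry": 0,"rz": 0},
  ],
)

```text
time: 15.3
tcp_pos: [0.5187, 0.1568, 0.0321]
eef_rot: [0.329, 3.124, 0.002]
ft_force: [-6.3, -1.4, 14.8]
gripper_width: 0.0229
grip_force: 26.4
```

Request:
arm_command(
  rows=[
    {"grip": 1,"dx": 0,"dy": 0,"dz": -0.1,"rx": 0,"ry": 0,"rz": 0},
    {"grip": -0.2,"dx": 0,"dy": 0,"dz": 0,"rx": 0,"ry": 0,"rz": 0},
    {"grip": -0.2,"dx": 0,"dy": 0,"dz": 0,"rx": 0,"ry": 0,"rz": 0},
    {"grip": -0.2,"dx": 0,"dy": 0,"dz": -2,"rx": 0,"ry": 0,"rz": 0},
    {"grip": -1,"dx": 0,"dy": 0,"dz": -6,"rx": 0,"ry": 0,"rz": 0},
    {"grip": -1,"dx": 0,"dy": 0,"dz": -6,"rx": 0,"ry": 0,"rz": 0},
    {"grip": -1,"dx": -0.9,"dy": -5.1,"dz": 0,"rx": 0,"ry": 0,"rz": 0},
    {"grip": -1,"dx": -0.9,"dy": -5.1,"dz": 0,"rx": 0,"ry": 0,"rz": 0},
  ],
)

```text
time: 16.3
tcp_pos: [0.5152, 0.0525, 0.1726]
eef_rot: [0.326, 3.123, 0.001]
ft_force: [0.7, -0.6, -1.0]
gripper_width: 0.0857
grip_force: 0.0
```

Request:
arm_command(
  rows=[
    {"grip": -1,"dx": -0.9,"dy": -5.1,"dz": 0,"rx": 0,"ry": 0,"rz": 0},
    {"grip": -1,"dx": -0.9,"dy": -5.1,"dz": 0,"rx": 0,"ry": 0,"rz": 0},
    {"grip": -1,"dx": -0.9,"dy": -5.1,"dz": 0,"rx": 0,"ry": 0,"rz": 0},
    {"grip": -1,"dx": -0.9,"dy": -5.1,"dz": 0,"rx": 0,"ry": 0,"rz": 0},
    {"grip": -1,"dx": 0,"dy": 0,"dz": 0,"rx": 0,"ry": 0,"rz": 0},
    {"grip": -1,"dx": 0,"dy": 0,"dz": 0,"rx": 0,"ry": 0,"rz": 0},
    {"grip": -1,"dx": 0,"dy": 0,"dz": 0,"rx": 0,"ry": 0,"rz": 0},
    {"grip": -1,"dx": 0,"dy": 0,"dz": 0,"rx": 0,"ry": 0,"rz": 0},
  ],
)

```text
time: 17.3
tcp_pos: [0.5079, -0.1525, 0.1717]
eef_rot: [-0.325, -3.124, -0.001]
ft_force: [0.5, 0.3, -0.1]
gripper_width: 0.0855
grip_force: 0.0
```

Run:
```python
from h import *
p,d=r.snapshot("top"); cv2.imwrite("pics/top2.png",p[:,:,::-1])
for q in("stopper_c","dish","funnel_c"):print(q,[(x["point"],at_z("top",x["point"],{"stopper_c":.039,"dish":.012,"funnel_c":.0535}[q])[:2]) for x in r.place_of("top",q)][:2])
look("w8",["short_bin_c"])
go(.5075,-.1535,.064)
```

```text
stopper_c [([169.1, 211.0], array([0.52431894, 0.15363206]))]
dish [([167.8, 214.7], array([0.51626563, 0.16229551]))]
funnel_c [([228.8, 194.4], array([ 0.5885469 , -0.02079788])), ([424.4, 216.5], array([ 0.57550702, -0.60264993]))]
short_bin_c [(array([256., 195.]), 0.96, array([ 0.5067, -0.1533]))]
t 17.6 tcp [ 0.5077 -0.1536  0.1718] rz 0 then d(cm) [2.000e-02 1.000e-02 1.078e+01] tilt [-0.  0. -1.]
```

View pics/w8.png

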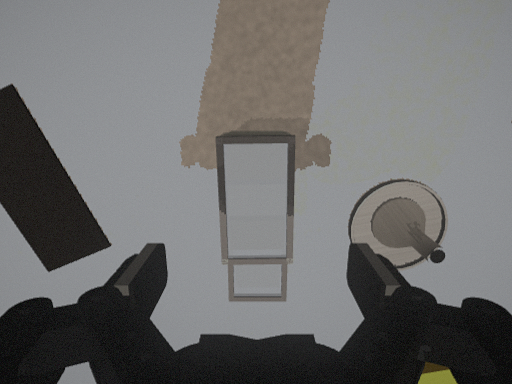

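w8 shows the short bin centred and aligned at columns 217–296, and the long bin's free end below it. I descend and grip.

Request:
arm_command(
  rows=[
    {"grip": -1,"dx": 0,"dy": 0,"dz": 5,"rx": 0,"ry": 0,"rz": 0},
    {"grip": -1,"dx": 0,"dy": 0,"dz": 4,"rx": 0,"ry": 0,"rz": 0},
    {"grip": -1,"dx": 0,"dy": 0,"dz": 1.8,"rx": 0,"ry": 0,"rz": 0},
    {"grip": -1,"dx": 0,"dy": 0,"dz": 0,"rx": 0,"ry": 0,"rz": 0},
    {"grip": 0.6,"dx": 0,"dy": 0,"dz": 0,"rx": 0,"ry": 0,"rz": 0},
    {"grip": 0.6,"dx": 0,"dy": 0,"dz": 0,"rx": 0,"ry": 0,"rz": 0},
    {"grip": 0.6,"dx": 0,"dy": 0,"dz": 0,"rx": 0,"ry": 0,"rz": 0},
    {"grip": 0.6,"dx": 0,"dy": 0,"dz": 0,"rx": 0,"ry": 0,"rz": 0},
  ],
  force=45,
)

```text
time: 18.6
tcp_pos: [0.509, -0.1541, 0.0656]
eef_rot: [0.328, 3.121, 0.0]
ft_force: [-1.2, -0.3, 6.3]
gripper_width: 0.0555
grip_force: 48.6
```

Request:
arm_command(
  rows=[
    {"grip": 0.6,"dx": 0,"dy": 0,"dz": -0.5,"rx": 0,"ry": 0,"rz": 0},
    {"grip": 0.6,"dx": 0,"dy": 0,"dz": -0.5,"rx": 0,"ry": 0,"rz": 0},
    {"grip": 0.6,"dx": 0,"dy": 0,"dz": -2,"rx": 0,"ry": 0,"rz": 0},
    {"grip": 0.6,"dx": 0,"dy": 0,"dz": -4,"rx": 0,"ry": 0,"rz": 0},
    {"grip": 0.6,"dx": 0,"dy": 0,"dz": -4,"rx": 0,"ry": 0,"rz": 0},
    {"grip": 0.6,"dx": 0,"dy": 0,"dz": 0,"rx": 0,"ry": 0,"rz": 0},
    {"grip": 0.6,"dx": 0,"dy": 0,"dz": 0,"rx": 0,"ry": 0,"rz": 0},
    {"grip": 0.6,"dx": 0,"dy": 0,"dz": 0,"rx": 0,"ry": 0,"rz": 0},
  ],
)

```text
time: 19.6
tcp_pos: [0.5067, -0.1535, 0.1724]
eef_rot: [-0.329, -3.122, 0.0]
ft_force: [0.2, -0.9, -1.7]
gripper_width: 0.0554
grip_force: 48.3
```

Run:
```python
from h import *
look("w9",["short_bin_c","long_bin_c"])
go(.5125,.3545,.2,0.087+np.pi/2)
s=dict(np.load("pics/w2_s.npz"))
A=lambda px,z:np.round(at_z("wrist",px,z,s)[:2],4)
print([A(q,.058) for q in((329,117),(379,104),(407,257),(362,261),(348,195),(393,186))])
```

```text
short_bin_c [(array([256., 257.]), 0.82, array([ 0.5607, -0.1649]))]
long_bin_c []
t 19.75 tcp [ 0.5071 -0.1537  0.1729] rz -0.297 then d(cm) [-4.95 50.58 -2.72] tilt [-0.0018 -0.     -1.    ]
[array([0.4113, 0.3148]), array([0.4087, 0.3732]), array([0.6123, 0.3908]), array([0.6058, 0.3315]), array([0.5103, 0.3246]), array([0.5102, 0.3808])]
```

View pics/w9.png

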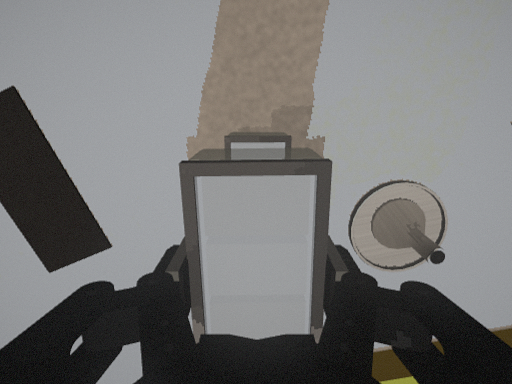

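w9 shows the short bin held level and the long bin left in place. I carry the short bin to the row.

Request:
arm_command(
  rows=[
    {"grip": 0.6,"dx": 0,"dy": 0,"dz": -1.5,"rx": 0,"ry": 0,"rz": -0.15},
    {"grip": 0.6,"dx": 0,"dy": 0,"dz": -1.5,"rx": 0,"ry": 0,"rz": -0.147},
    {"grip": 0.6,"dx": -0.57,"dy": 5.6,"dz": 0,"rx": 0,"ry": 0,"rz": 0},
    {"grip": 0.6,"dx": -0.57,"dy": 5.6,"dz": 0,"rx": 0,"ry": 0,"rz": 0},
    {"grip": 0.6,"dx": -0.57,"dy": 5.6,"dz": 0,"rx": 0,"ry": 0,"rz": 0},
    {"grip": 0.6,"dx": -0.57,"dy": 5.6,"dz": 0,"rx": 0,"ry": 0,"rz": 0},
    {"grip": 0.6,"dx": -0.57,"dy": 5.6,"dz": 0,"rx": 0,"ry": 0,"rz": 0},
    {"grip": 0.6,"dx": -0.57,"dy": 5.6,"dz": 0,"rx": 0,"ry": 0,"rz": 0},
  ],
)

```text
time: 20.75
tcp_pos: [0.5121, 0.1856, 0.2034]
eef_rot: [0.137, -3.138, 0.0]
ft_force: [1.0, 0.5, -1.6]
gripper_width: 0.0554
grip_force: 48.4
```

Request:
arm_command(
  rows=[
    {"grip": 0.6,"dx": -0.57,"dy": 5.6,"dz": 0,"rx": 0,"ry": 0,"rz": 0},
    {"grip": 0.6,"dx": -0.57,"dy": 5.6,"dz": 0,"rx": 0,"ry": 0,"rz": 0},
    {"grip": 0.6,"dx": -0.57,"dy": 5.6,"dz": 0,"rx": 0,"ry": 0,"rz": 0},
    {"grip": 0.6,"dx": 0,"dy": 0,"dz": 0,"rx": 0,"ry": 0,"rz": 0},
    {"grip": 0.6,"dx": 0,"dy": 0,"dz": 0,"rx": 0,"ry": 0,"rz": 0},
    {"grip": 0.6,"dx": 0,"dy": 0,"dz": 0,"rx": 0,"ry": 0,"rz": 0},
    {"grip": 0.6,"dx": 0,"dy": 0,"dz": 0,"rx": 0,"ry": 0,"rz": 0},
    {"grip": 0.6,"dx": 0,"dy": 0,"dz": 0,"rx": 0,"ry": 0,"rz": 0},
  ],
)

```text
time: 21.75
tcp_pos: [0.5151, 0.3521, 0.2041]
eef_rot: [-0.135, 3.138, 0.001]
ft_force: [-0.1, 0.2, -2.4]
gripper_width: 0.0554
grip_force: 48.5
```

Run:
```python
from h import *
s,p,d=look("w10",["row_seam"])
go(.5145,.355,.07)
```

```text
row_seam []
t 21.85 tcp [0.5149 0.3525 0.204 ] rz 0 then d(cm) [ 0.02  0.25 13.4 ] tilt [ 1.e-04  2.e-04 -1.e+00]
```

View pics/w10.png

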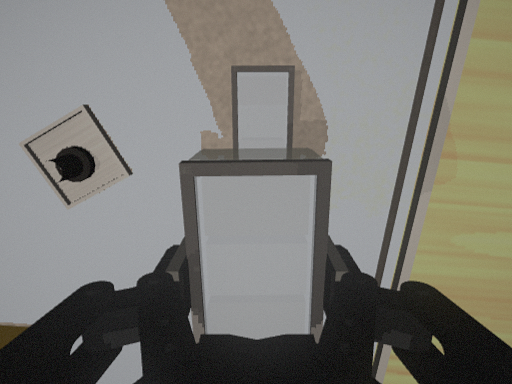

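w10 shows the row's near end, corners (232,66) and (295,66), under the held bin, whose top edge is (181,161)–(331,161). The stopper stands in the dish.

Run:
```python
from h import *
s=dict(np.load("pics/w10_s.npz"))
A=lambda px,z:at_z("wrist",px,z,s)[:2]
a,b=A((232,66),.058),A((295,66),.058); u=np.array([np.cos(.087),np.sin(.087)])
print(a,b,np.linalg.norm(a-b),"seam",(a+b)/2+.102*u)
c,e=A((181,161),.236),A((331,161),.236);print(c,e,np.linalg.norm(c-e),"binc",(c+e)/2+.05*u)
print("edge dirs",[np.arctan2(*(q-p)[::-1]) for p,q in((A((232,66),.058),A((237,150),.058)),(A((295,66),.058),A((292,150),.058)))])
print("dish",A((76,160),.018),"stop",A((74,163),.039))
```

```text
[0.41406205 0.32207116] [0.40918913 0.37722265] 0.055366339036313494 seam [0.51323981 0.35850972]
[0.46661766 0.320588  ] [0.46177186 0.37544243] 0.05506805277898801 binc [0.51400565 0.35235973]
edge dirs [np.float64(0.1296170659822565), np.float64(0.08467321686687351)]
dish [0.51959678 0.15598098] stop [0.51808805 0.1658725 ]
```

Request:
arm_command(
  rows=[
    {"grip": 0.6,"dx": 0.1,"dy": 0.55,"dz": 3,"rx": 0,"ry": 0,"rz": 0},
    {"grip": 0.6,"dx": 0,"dy": 0,"dz": 4,"rx": 0,"ry": 0,"rz": 0},
    {"grip": 0.6,"dx": 0,"dy": 0,"dz": 4,"rx": 0,"ry": 0,"rz": 0},
    {"grip": 0.6,"dx": 0,"dy": 0,"dz": 1.5,"rx": 0,"ry": 0,"rz": 0},
    {"grip": 0.6,"dx": 0,"dy": 0,"dz": 0.8,"rx": 0,"ry": 0,"rz": 0},
    {"grip": 0.6,"dx": 0,"dy": 0,"dz": 0.3,"rx": 0,"ry": 0,"rz": 0},
    {"grip": 0.6,"dx": 0,"dy": 0,"dz": 0,"rx": 0,"ry": 0,"rz": 0},
    {"grip": 0.6,"dx": 0,"dy": 0,"dz": 0,"rx": 0,"ry": 0,"rz": 0},
  ],
)

```text
time: 22.85
tcp_pos: [0.5139, 0.3585, 0.0689]
eef_rot: [-0.137, 3.137, 0.002]
ft_force: [-0.6, 0.7, -1.3]
gripper_width: 0.0555
grip_force: 48.5
```

Request:
arm_command(
  rows=[
    {"grip": 0.6,"dx": 0,"dy": 0,"dz": 0.1,"rx": 0,"ry": 0,"rz": 0},
    {"grip": 0.6,"dx": 0,"dy": 0,"dz": 0,"rx": 0,"ry": 0,"rz": 0},
    {"grip": 0.6,"dx": 0,"dy": 0,"dz": 0,"rx": 0,"ry": 0,"rz": 0},
    {"grip": 0.6,"dx": 0,"dy": 0,"dz": 0,"rx": 0,"ry": 0,"rz": 0},
    {"grip": 0.6,"dx": 0,"dy": 0,"dz": 0,"rx": 0,"ry": 0,"rz": 0},
    {"grip": 0.6,"dx": 0,"dy": 0,"dz": 0,"rx": 0,"ry": 0,"rz": 0},
    {"grip": 0.6,"dx": 0,"dy": 0,"dz": 0,"rx": 0,"ry": 0,"rz": 0},
    {"grip": 0.6,"dx": 0,"dy": 0,"dz": 0,"rx": 0,"ry": 0,"rz": 0},
  ],
)

```text
time: 23.85
tcp_pos: [0.5133, 0.3581, 0.0668]
eef_rot: [0.137, -3.139, 0.0]
ft_force: [0.1, 0.2, -2.0]
gripper_width: 0.0547
grip_force: 48.5
```

Request:
arm_command(
  rows=[
    {"grip": 0.6,"dx": 0,"dy": 0,"dz": 0.1,"rx": 0,"ry": 0,"rz": 0},
    {"grip": 0.6,"dx": 0,"dy": 0,"dz": 0,"rx": 0,"ry": 0,"rz": 0},
    {"grip": 0.6,"dx": 0,"dy": 0,"dz": 0.1,"rx": 0,"ry": 0,"rz": 0},
    {"grip": 0.6,"dx": 0,"dy": 0,"dz": 0,"rx": 0,"ry": 0,"rz": 0},
    {"grip": 0.6,"dx": 0,"dy": 0,"dz": 0,"rx": 0,"ry": 0,"rz": 0},
    {"grip": 0.6,"dx": 0,"dy": 0,"dz": 0,"rx": 0,"ry": 0,"rz": 0},
    {"grip": 0.6,"dx": 0,"dy": 0,"dz": 0,"rx": 0,"ry": 0,"rz": 0},
    {"grip": 0.6,"dx": 0,"dy": 0,"dz": 0,"rx": 0,"ry": 0,"rz": 0},
  ],
)

```text
time: 24.85
tcp_pos: [0.5134, 0.3581, 0.0656]
eef_rot: [-0.137, 3.139, 0.001]
ft_force: [-3.1, -1.4, 5.8]
gripper_width: 0.0554
grip_force: 49.3
```

Request:
arm_command(
  rows=[
    {"grip": -1,"dx": 0,"dy": 0,"dz": 0,"rx": 0,"ry": 0,"rz": 0},
    {"grip": -1,"dx": 0,"dy": 0,"dz": 0,"rx": 0,"ry": 0,"rz": 0},
    {"grip": -1,"dx": 0,"dy": 0,"dz": 0,"rx": 0,"ry": 0,"rz": 0},
    {"grip": -1,"dx": 0,"dy": 0,"dz": -3,"rx": 0,"ry": 0,"rz": 0},
    {"grip": -1,"dx": 0,"dy": 0,"dz": -6,"rx": 0,"ry": 0,"rz": 0},
    {"grip": -1,"dx": 0,"dy": 0,"dz": -5,"rx": 0,"ry": 0,"rz": 0},
    {"grip": -1,"dx": 0,"dy": 0,"dz": 0,"rx": 0,"ry": 0,"rz": 0},
    {"grip": -1,"dx": 0,"dy": 0,"dz": 0,"rx": 0,"ry": 0,"rz": 0},
  ],
)

```text
time: 25.85
tcp_pos: [0.5131, 0.3581, 0.2043]
eef_rot: [0.137, -3.138, 0.0]
ft_force: [-1.1, -0.8, -0.3]
gripper_width: 0.0853
grip_force: 0.0
```

Run:
```python
from h import *
s,p,d=look("w11",["row_seam","short_bin_c","stopper_c","dish"])
go(.537,-.161,.2,-.2+np.pi/2)
```

```text
row_seam []
short_bin_c [(array([254., 184.]), 0.97, array([0.5114, 0.3565]))]
stopper_c [(array([ 58., 164.]), 0.76, array([0.5084, 0.1823]))]
dish [(array([ 76., 160.]), 0.68, array([0.5188, 0.1586]))]
t 26.1 tcp [0.5128 0.3578 0.2034] rz 0.287 then d(cm) [-12.68 -50.37   0.41] tilt [-0.0018 -0.0016 -1.    ]
```

View pics/w11.png

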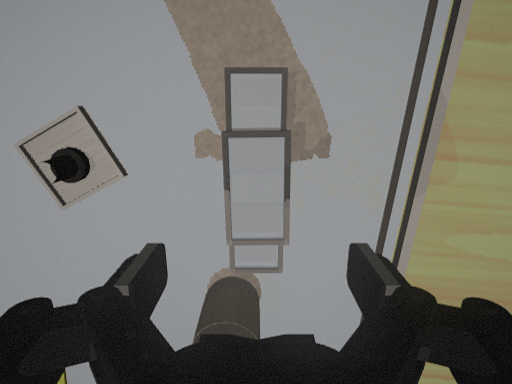

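w11 shows the short bin (rows 131–243) across the joint, with the row spanning rows 68–271. Dish and stopper are at (75,158) and (68,165). That was my 14th picture, so from here I check by numbers.

Run:
```python
from h import *
s=dict(np.load("pics/w11_s.npz"))
A=lambda px,z:at_z("wrist",px,z,s)[:2]
print("row",A((256,68),.058),A((256,271),.058),(A((256,68),.058)+A((256,271),.058))/2)
print("short",A((256.5,131),.098),A((256,243),.098),(A((256.5,131),.098)+A((256,243),.098))/2)
print("stop net",A((58,164),.039), "dish corners",[A(q,.022) for q in((15,146),(80,107),(127,174),(65,208))],np.mean([A(q,.022) for q in((15,146),(80,107),(127,174),(65,208))],0))
# stopper dark blob
p=cv2.imread("pics/w11.png");g=p.max(2);m=(g<60).astype(np.uint8);m[:140]=0;m[190:]=0;m[:,:48]=0;m[:,92:]=0
ys,xs=np.nonzero(m);print(xs.min(),xs.max(),ys.min(),ys.max())
for q in((.519,.157,.016),(.519,.157,.039),(.519,.157,.062)):print(proj("wrist",q,s))
```

```text
row [0.41174444 0.34897438] [0.61207236 0.36676911] [0.5119084  0.35787175]
short [0.46279393 0.3540125 ] [0.56063929 0.36230128] [0.51171661 0.35815689]
stop net [0.51877624 0.15519426] dish corners [array([0.50746935, 0.10061841]), array([0.4610632 , 0.17217667]), array([0.52745955, 0.21815573]), array([0.57303908, 0.14758709])] [0.5172578  0.15963448]
48 89 147 189
[np.float64(72.81176344417312), np.float64(160.40858998145325)]
[np.float64(59.8064905528646), np.float64(164.37037732403147)]
[np.float64(44.82279805347534), np.float64(168.93484927208544)]
```

Request:
arm_command(
  rows=[
    {"grip": -1,"dx": 0,"dy": 0,"dz": 0,"rx": 0,"ry": 0,"rz": 0.144},
    {"grip": -1,"dx": 0,"dy": 0,"dz": 0,"rx": 0,"ry": 0,"rz": 0.143},
    {"grip": -1,"dx": -1.4,"dy": -5.6,"dz": 0,"rx": 0,"ry": 0,"rz": 0},
    {"grip": -1,"dx": -1.4,"dy": -5.6,"dz": 0,"rx": 0,"ry": 0,"rz": 0},
    {"grip": -1,"dx": -1.4,"dy": -5.6,"dz": 0,"rx": 0,"ry": 0,"rz": 0},
    {"grip": -1,"dx": -1.4,"dy": -5.6,"dz": 0,"rx": 0,"ry": 0,"rz": 0},
    {"grip": -1,"dx": -1.4,"dy": -5.6,"dz": 0,"rx": 0,"ry": 0,"rz": 0},
    {"grip": -1,"dx": -1.4,"dy": -5.6,"dz": 0,"rx": 0,"ry": 0,"rz": 0},
  ],
)

```text
time: 27.1
tcp_pos: [0.5286, 0.0103, 0.2044]
eef_rot: [-0.313, -3.125, 0.0]
ft_force: [0.5, 0.2, 1.1]
gripper_width: 0.0857
grip_force: 0.0
```

Request:
arm_command(
  rows=[
    {"grip": -1,"dx": -1.4,"dy": -5.6,"dz": 0,"rx": 0,"ry": 0,"rz": 0},
    {"grip": -1,"dx": -1.4,"dy": -5.6,"dz": 0,"rx": 0,"ry": 0,"rz": 0},
    {"grip": -1,"dx": -1.4,"dy": -5.6,"dz": 0,"rx": 0,"ry": 0,"rz": 0},
    {"grip": -1,"dx": 0,"dy": 0,"dz": 0,"rx": 0,"ry": 0,"rz": 0},
    {"grip": -1,"dx": 0,"dy": 0,"dz": 0,"rx": 0,"ry": 0,"rz": 0},
    {"grip": -1,"dx": 0,"dy": 0,"dz": 0,"rx": 0,"ry": 0,"rz": 0},
    {"grip": -1,"dx": 0,"dy": 0,"dz": 0,"rx": 0,"ry": 0,"rz": 0},
    {"grip": -1,"dx": 0,"dy": 0,"dz": 0,"rx": 0,"ry": 0,"rz": 0},
  ],
)

```text
time: 28.1
tcp_pos: [0.537, -0.16, 0.2048]
eef_rot: [-0.311, -3.126, -0.0]
ft_force: [-0.5, 0.5, 0.2]
gripper_width: 0.0852
grip_force: 0.0
```

Run:
```python
from h import *
s,p,d=look("w12",["long_bin_c","mat","saucer"])
# lid by depth-> world height near 0.058
i,C=cam_pose("wrist",s); v,u=np.mgrid[0:384,0:512]
P=np.stack([(u-i["cx"])/i["fx"]*d,(v-i["cy"])/i["fy"]*d,d],-1)@C[:3,:3].T+C[:3,3]
m=((P[...,2]>.05)&(P[...,2]<.066)&(d>0)&(abs(P[...,0]-.537)<.12)&(abs(P[...,1]+.161)<.07)).astype(np.uint8)
m=cv2.morphologyEx(m,cv2.MORPH_OPEN,np.ones((3,3)))
q=P[m>0][:,:2]; print(len(q)); 
if len(q)>20: print(cv2.minAreaRect((q*1000).astype(np.float32)))
go(.537,-.161,.03)
```

```text
long_bin_c [(array([255., 179.]), 0.97, array([ 0.5406, -0.162 ]))]
mat [(array([ 49., 150.]), 0.78, array([ 0.4698, -0.379 ]))]
saucer []
9144
((539.7969970703125, -159.42430114746094), (56.173553466796875, 160.0086669921875), 78.07191467285156)
t 28.3 tcp [ 0.5368 -0.1607  0.2048] rz 0 then d(cm) [-0.02 -0.02 17.48] tilt [-0. -0. -1.]
```

Request:
arm_command(
  rows=[
    {"grip": -1,"dx": -0.3,"dy": 0.1,"dz": 4,"rx": 0,"ry": 0,"rz": 0},
    {"grip": -1,"dx": 0,"dy": 0,"dz": 6,"rx": 0,"ry": 0,"rz": 0},
    {"grip": -1,"dx": 0,"dy": 0,"dz": 5,"rx": 0,"ry": 0,"rz": 0},
    {"grip": -1,"dx": 0,"dy": 0,"dz": 3,"rx": 0,"ry": 0,"rz": 0},
    {"grip": -1,"dx": 0,"dy": 0,"dz": 0,"rx": 0,"ry": 0,"rz": 0},
    {"grip": 0.6,"dx": 0,"dy": 0,"dz": 0,"rx": 0,"ry": 0,"rz": 0},
    {"grip": 0.6,"dx": 0,"dy": 0,"dz": 0,"rx": 0,"ry": 0,"rz": 0},
    {"grip": 0.6,"dx": 0,"dy": 0,"dz": 0,"rx": 0,"ry": 0,"rz": 0},
  ],
  force=55,
)

```text
time: 29.3
tcp_pos: [0.5414, -0.1609, 0.0269]
eef_rot: [0.313, 3.122, -0.0]
ft_force: [-1.3, 1.1, 6.1]
gripper_width: 0.0552
grip_force: 59.7
```

Request:
arm_command(
  rows=[
    {"grip": 0.6,"dx": 0,"dy": 0,"dz": 0,"rx": 0,"ry": 0,"rz": 0},
    {"grip": 0.6,"dx": 0,"dy": 0,"dz": 0,"rx": 0,"ry": 0,"rz": 0},
    {"grip": 0.6,"dx": 0,"dy": 0,"dz": -0.5,"rx": 0,"ry": 0,"rz": 0},
    {"grip": 0.6,"dx": 0,"dy": 0,"dz": -1.5,"rx": 0,"ry": 0,"rz": 0},
    {"grip": 0.6,"dx": 0,"dy": 0,"dz": -3,"rx": 0,"ry": 0,"rz": 0},
    {"grip": 0.6,"dx": 0,"dy": 0,"dz": -5,"rx": 0,"ry": 0,"rz": 0},
    {"grip": 0.6,"dx": 0,"dy": 0,"dz": 0,"rx": 0,"ry": 0,"rz": 0},
    {"grip": 0.6,"dx": 0,"dy": 0,"dz": 0,"rx": 0,"ry": 0,"rz": 0},
  ],
)

```text
time: 30.3
tcp_pos: [0.5397, -0.1601, 0.1249]
eef_rot: [-0.313, -3.126, -0.001]
ft_force: [0.5, 0.6, -2.3]
gripper_width: 0.0553
grip_force: 59.3
```

Run:
```python
from h import *
print(r.sense()["gripper_width"],r.sense()["ft_force"])
go(.470,-.379,.15,.188+np.pi/2)
s,p,d=look("w13",["mat","long_bin_c"])
g=(p.max(2)<70).astype(np.uint8); g[280:]=0
n,l,st,c=cv2.connectedComponentsWithStats(g)
for k in range(1,n):
    if st[k,4]>500: print(st[k],c[k])
```

```text
0.055331838784622694 [ 0.47717004  0.60809144 -2.29959761]
t 30.3 tcp [ 0.5397 -0.1601  0.1249] rz -0.388 then d(cm) [ 10.94 -20.2   -2.52] tilt [ 0.e+00  5.e-04 -1.e+00]
mat []
long_bin_c [(array([257., 254.]), 0.61, array([ 0.5892, -0.1692]))]
[   0  102   82  162 6783] [ 27.10113519 200.34615952]
[ 312  228   63   52 1215] [337.87736626 263.95802469]
[ 139  236   63   44 1267] [176.49329124 264.16732439]
```

Request:
arm_command(
  rows=[
    {"grip": 0.6,"dx": 0,"dy": 0,"dz": -2,"rx": 0,"ry": 0,"rz": -0.13},
    {"grip": 0.6,"dx": 0,"dy": 0,"dz": -2,"rx": 0,"ry": 0,"rz": -0.13},
    {"grip": 0.6,"dx": 0,"dy": 0,"dz": 0,"rx": 0,"ry": 0,"rz": -0.128},
    {"grip": 0.6,"dx": 2.2,"dy": -4.0,"dz": 0,"rx": 0,"ry": 0,"rz": 0},
    {"grip": 0.6,"dx": 2.2,"dy": -4.1,"dz": 0,"rx": 0,"ry": 0,"rz": 0},
    {"grip": 0.6,"dx": 2.2,"dy": -4.1,"dz": 0,"rx": 0,"ry": 0,"rz": 0},
    {"grip": 0.6,"dx": 2.2,"dy": -4.0,"dz": 0,"rx": 0,"ry": 0,"rz": 0},
    {"grip": 0.6,"dx": 2.1,"dy": -4.0,"dz": 0,"rx": 0,"ry": 0,"rz": 0},
  ],
)

```text
time: 31.45
tcp_pos: [0.4696, -0.3802, 0.1636]
eef_rot: [0.295, -3.126, -0.002]
ft_force: [0.5, -0.7, -2.9]
gripper_width: 0.0551
grip_force: 59.2
```

Run:
```python
from h import *
go(.470,-.379,.0285,.188+np.pi/2)
s=dict(np.load("pics/w12_s.npz")); p=cv2.imread("pics/w12.png")
g=(p.max(2)<70).astype(np.uint8); g[:,160:]=0; g[235:]=0
n,l,st,c=cv2.connectedComponentsWithStats(g); k=1+np.argmax(st[1:,4]); print(st[k],c[k])
cn=max(cv2.findContours((l==k).astype(np.uint8),0,2)[0],key=cv2.contourArea)
q=np.array([at_z("wrist",x,.015,s)[:2] for x in cn[:,0].astype(float)]);print(cv2.minAreaRect((q*1000).astype(np.float32)))
```

```text
t 31.45 tcp [ 0.4696 -0.3802  0.1636] rz 0.0 then d(cm) [-0.08  0.1  13.51] tilt [-0.0019  0.001  -1.    ]
[    0    52   120   180 11007] [ 49.59353139 146.84082856]
((469.0147705078125, -378.246826171875), (179.05477905273438, 79.9100112915039), 11.186029434204102)
```

Request:
arm_command(
  rows=[
    {"grip": 0.6,"dx": 0,"dy": 0.2,"dz": 3,"rx": 0,"ry": 0,"rz": 0},
    {"grip": 0.6,"dx": 0,"dy": 0,"dz": 4,"rx": 0,"ry": 0,"rz": 0},
    {"grip": 0.6,"dx": 0,"dy": 0,"dz": 4,"rx": 0,"ry": 0,"rz": 0},
    {"grip": 0.6,"dx": 0,"dy": 0,"dz": 1.5,"rx": 0,"ry": 0,"rz": 0},
    {"grip": 0.6,"dx": 0,"dy": 0,"dz": 0.7,"rx": 0,"ry": 0,"rz": 0},
    {"grip": 0.6,"dx": 0,"dy": 0,"dz": 0.2,"rx": 0,"ry": 0,"rz": 0},
    {"grip": 0.6,"dx": 0,"dy": 0,"dz": 0,"rx": 0,"ry": 0,"rz": 0},
    {"grip": 0.6,"dx": 0,"dy": 0,"dz": 0,"rx": 0,"ry": 0,"rz": 0},
  ],
)

```text
time: 32.45
tcp_pos: [0.4709, -0.3777, 0.0318]
eef_rot: [-0.295, 3.126, -0.002]
ft_force: [-0.3, -0.1, -3.2]
gripper_width: 0.0551
grip_force: 59.4
```

Request:
arm_command(
  rows=[
    {"grip": 0.6,"dx": 0,"dy": 0,"dz": 0.1,"rx": 0,"ry": 0,"rz": 0},
    {"grip": 0.6,"dx": 0,"dy": 0,"dz": 0.1,"rx": 0,"ry": 0,"rz": 0},
    {"grip": 0.6,"dx": 0,"dy": 0,"dz": 0,"rx": 0,"ry": 0,"rz": 0},
    {"grip": 0.6,"dx": 0,"dy": 0,"dz": 0.1,"rx": 0,"ry": 0,"rz": 0},
    {"grip": 0.6,"dx": 0,"dy": 0,"dz": 0,"rx": 0,"ry": 0,"rz": 0},
    {"grip": 0.6,"dx": 0,"dy": 0,"dz": 0,"rx": 0,"ry": 0,"rz": 0},
    {"grip": 0.6,"dx": 0,"dy": 0,"dz": 0,"rx": 0,"ry": 0,"rz": 0},
    {"grip": 0.6,"dx": 0,"dy": 0,"dz": 0,"rx": 0,"ry": 0,"rz": 0},
  ],
)

```text
time: 33.45
tcp_pos: [0.4706, -0.3775, 0.0299]
eef_rot: [-0.295, 3.126, 0.0]
ft_force: [-5.6, 6.4, 15.8]
gripper_width: 0.0551
grip_force: 61.8
```

Request:
arm_command(
  rows=[
    {"grip": 0.6,"dx": 0,"dy": 0,"dz": -0.1,"rx": 0,"ry": 0,"rz": 0},
    {"grip": -1,"dx": 0,"dy": 0,"dz": 0,"rx": 0,"ry": 0,"rz": 0},
    {"grip": -1,"dx": 0,"dy": 0,"dz": 0,"rx": 0,"ry": 0,"rz": 0},
    {"grip": -1,"dx": 0,"dy": 0,"dz": 0,"rx": 0,"ry": 0,"rz": 0},
    {"grip": -1,"dx": 0,"dy": 0,"dz": -4,"rx": 0,"ry": 0,"rz": 0},
    {"grip": -1,"dx": 0,"dy": 0,"dz": -6,"rx": 0,"ry": 0,"rz": 0},
    {"grip": -1,"dx": 0,"dy": 0,"dz": -6,"rx": 0,"ry": 0,"rz": 0},
    {"grip": -1,"dx": 0,"dy": 0,"dz": -4,"rx": 0,"ry": 0,"rz": 0},
  ],
)

```text
time: 34.45
tcp_pos: [0.4706, -0.378, 0.232]
eef_rot: [-0.294, 3.125, -0.003]
ft_force: [-0.3, -0.4, 0.2]
gripper_width: 0.0855
grip_force: 0.0
```

Request:
arm_command(
  rows=[
    {"grip": -1,"dx": 0,"dy": 3,"dz": -3,"rx": 0,"ry": 0,"rz": 0},
    {"grip": -1,"dx": 0,"dy": 5,"dz": 0,"rx": 0,"ry": 0,"rz": 0},
    {"grip": -1,"dx": -1,"dy": 6,"dz": 0,"rx": 0,"ry": 0,"rz": 0},
    {"grip": -1,"dx": -1,"dy": 6,"dz": 0,"rx": 0,"ry": 0,"rz": 0},
    {"grip": -1,"dx": 0,"dy": 0,"dz": 0,"rx": 0,"ry": 0,"rz": 0},
    {"grip": -1,"dx": 0,"dy": 0,"dz": 0,"rx": 0,"ry": 0,"rz": 0},
    {"grip": -1,"dx": 0,"dy": 0,"dz": 0,"rx": 0,"ry": 0,"rz": 0},
    {"grip": -1,"dx": 0,"dy": 0,"dz": 0,"rx": 0,"ry": 0,"rz": 0},
  ],
)

```text
time: 35.45
tcp_pos: [0.4523, -0.1785, 0.2587]
eef_rot: [0.291, -3.128, 0.001]
ft_force: [0.2, -0.5, -0.1]
gripper_width: 0.0854
grip_force: 0.0
```

Run:
```python
from h import *
Z.update(long_bin_c=.038,short_bin_c=.078,funnel_c=.0535,stopper_c=.039)
s,p,d=look("w14",["long_bin_c","funnel_c","stopper_c","saucer","dish","mat"])
for x in("top",):
    r.snapshot(x)
    for q in Z: print(q,[(np.round(at_z(x,k["point"],Z[q])[:2],4),round(k["confidence"],2)) for k in r.place_of(x,q)][:2])
i,C=cam_pose("wrist",s); v,u=np.mgrid[0:384,0:512]
P=np.stack([(u-i["cx"])/i["fx"]*d,(v-i["cy"])/i["fy"]*d,d],-1)@C[:3,:3].T+C[:3,3]
def rect(c,w,z0,z1):
    m=((abs(P[...,2]-(z0+z1)/2)<(z1-z0)/2)&(d>0)&(abs(P[...,0]-c[0])<w)&(abs(P[...,1]-c[1])<w)&(v<290)).astype(np.uint8)
    q=P[m>0][:,:2]; print(len(q),cv2.minAreaRect((q*1000).astype(np.float32)) if len(q)>5 else "")
rect((.47,-.378),.1,.052,.07); rect((.584,-.02),.04,.075,.1); rect((.518,.157),.04,.05,.075)
print(s["tcp_pos"],s["time"])
```

```text
long_bin_c [(array([ 89., 150.]), 0.93, array([ 0.4714, -0.3781]))]
funnel_c [(array([358., 289.]), 0.91, array([ 0.5845, -0.018 ]))]
stopper_c [(array([496., 260.]), 0.7, array([0.5179, 0.1565])), (array([347., 275.]), 0.39, array([ 0.5749, -0.0311]))]
saucer [(array([348., 275.]), 0.55, array([ 0.5904, -0.0183]))]
dish [(array([487., 250.]), 0.62, array([0.5147, 0.162 ]))]
mat []
long_bin_c [(array([ 0.4718, -0.3765]), 0.66), (array([0.5105, 0.1498]), 0.19)]
short_bin_c [(array([0.5073, 0.3518]), 0.95), (array([0.7363, 0.0166]), 0.75)]
funnel_c [(array([ 0.5753, -0.5944]), 0.76), (array([ 0.583 , -0.0175]), 0.75)]
stopper_c [(array([0.5186, 0.1598]), 0.66)]
row_seam [(array([0.5153, 0.3527]), 0.56), (array([0.5188, 0.1423]), 0.16)]
mat [(array([ 0.4694, -0.3756]), 0.75)]
saucer [(array([ 0.595 , -0.0187]), 0.8), (array([0.5232, 0.1713]), 0.37)]
dish [(array([0.518 , 0.1533]), 0.72), (array([0.6873, 0.3469]), 0.51)]
7734 ((469.3075256347656, -377.2581787109375), (159.73379516601562, 58.0574951171875), 10.253212928771973)
0 
166 ((519.203125, 149.62669372558594), (11.178114891052246, 22.390277862548828), 69.0185546875)
[ 0.45225182 -0.17850363  0.25869406] 35.45
```

Run:
```python
from bench import r
print(r.job_done())
```

```text
the job is handed in; nothing more can be done
None
```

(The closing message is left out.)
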